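Make up the tube nut on a water purifier, finger-tight plus an eighth of a turn

TASK

A slim water purifier lies on its back on the dining table. Turn its brass tube nut clockwise with the gripper until it is finger-tight, then lower the wide-jawed spanner (not the narrow one) over the nut and tighten it one eighth of a turn more, with the spanner. Let go and leave the spanner lying flat on the purifier with its jaw around the nut.

Things in the scene. Friction and masses are not known exactly. Their poses are not given: they have to be found in the camera images.
- nut_top (a point): Centre of the brass nut's top, 72 mm above the table; its vertical turning axis. The nut is a bar 50 mm long (x), 24 wide (y), 29 high, 3 mm above the middle of a fixed white case 300x200x40 mm; a 10 mm tube stub rises 18 mm above it. Lines on the case by the bar's ends show where it points: single line finger-tight, double line an eighth turn on. The round grey cap stays as it is.
- nut_run (a joint): Loose running of the nut, rad, growing clockwise from above; starts at 0.1 to 0.5, turns easily (0.05 N m), is finger-tight at its stop, 1.0.
- nut_tighten (a joint): Turn of the nut clockwise past finger-tight, rad; 0 at the start. Moves only once nut_run is at its stop, is stiff (0.5 N m), stays where left; an eighth turn is 0.785. The nut's heading falls by nut_run + nut_tighten.
- spanner: Wide grey spanner, 222 mm long, 18 thick, 160 g, lying flat. Origin: underside, centre of the open jaw; x out of its open end, z up. Gap 34 mm between 12 mm prongs, x -35 (closed end) to +32; goes over the bar from above, x along it either way, lies on the case; play about 12 deg each way. Handle 20 mm wide, x -50 to -190, balance x -65. The narrow one (12 mm gap), across the case, does not fit.
Things that resemble listed ones, but are neither listed nor needed, are in the scene too. Leave any turquoise look-alike of the spanner alone.

How it is judged (in metres and radians):
On the way, in this order (a step that is already met when the one before it is completed fails the run):
1. the nut is run finger-tight (nut_run above 0.9, nut_tighten below 0.3) with the spanner still away from it (value of joint nut_run above 0.9 rad and value of joint nut_tighten below 0.3 rad and horizontal distance between spanner and nut_top above 0.06 m), for 0.2 s.
2. the wide spanner is down around the nut before the nut is tightened (nut_tighten still below 0.3) (horizontal distance between spanner and nut_top below 0.02 m and z of spanner in the frame of nut_top below -0.018 m and value of joint nut_tighten below 0.3 rad), for 0.1 s.
At the end, for the whole second after the job is handed in: The nut is finger-tight (nut_run above 0.9) plus an eighth of a turn, 0.785 rad, within 15 degrees (nut_tighten 0.52 to 1.05); the wide spanner lies still and flat (within 10 degrees) on the case, its jaw centre within 20 mm of the nut's axis and its underside at least 22 mm below the nut's top (value of joint nut_run above 0.9 rad and value of joint nut_tighten between 0.52 and 1.05 rad and horizontal distance between spanner and nut_top below 0.02 m and z of spanner in the frame of nut_top below -0.022 m and angle between spanner's own z axis and vertical below 0.17 rad and linear speed of spanner below 0.02 m/s); the robot touches nothing.
It fails at once if the nut is tightened past finger-tight (nut_tighten above 0.3) without the spanner around it (value of joint nut_tighten above 0.3 rad and horizontal distance between spanner and nut_top above 0.04 m).
It fails at once if the nut is overtightened (nut_tighten above 1.1) (value of joint nut_tighten above 1.1 rad).
It also fails if it takes over 54 s, if anything falls off the work surface, if the arm or the gripper's body presses on something with over 40 N, if the wrist force passes 120 N, or if a joint passes its speed limit or range.

ROBOT

A 6-joint arm with a two-finger parallel gripper is mounted at the origin on the work surface. World frame = base frame: x ahead of the robot, y to its left, z up, the work surface at z = 0. Lengths are in m, angles in degrees, forces in N, time in s.
With the tool pointing down it reaches from about 0.375 to 0.9 m from the base axis. Payload 3.1 kg.
Tool frame: the origin (TCP) lies at the very end of the fingers, on their centre line; the grasp point (between the pads) lies 19 mm behind it (grip_depth is the distance from the TCP to the grasp point, in m); z points along the fingers, y is the line along which they close (so a half turn about z gives the same grasp; the last joint's range is limited). The gripper opens to 87 mm and grips with 3 to 60 N. Pads are 19 mm wide; open, the fingers measure 117 mm over their backs; the gripper's body (75 mm by 190 mm) begins 51 mm behind the grasp point.
Start: joints at [-81.561, 30.224, 82.088, -0, 67.689, -10.227], TCP at [0.2, -0.592, 0.223] pointing down, gripper open.
Joint ranges: [-176.69, 176.69], [-43.24, 126.21], [12.49, 139.97], [-82, 262], [0, 151.66], [-163.58, 163.58]. Speed limits (degrees/s): [159.86, 159.86, 180, 180, 180, 180].

INTERFACE

Orientations are given as a 3x3 rotation matrix whose columns are the frame's x, y, z axes.
In Python, from bench import * gives the robot as it stands. The module is installed in compiled form; this text tells all that it offers.
- The arm moves only by the tool jog_arm, never from a script. Its argument "targets" is a list of rows, each an object with "rot": the turn, a rotation vector about the tool's x, y, z in degrees, a list of three; "linear": the shift along the tool's x, y, z in m, a list of three; "hand": the closure, from 0 (fully open) to 1 (shut). A call has exactly 5 rows; each row is the pose to reach, as a shift and turn from the pose commanded when the call began, along the tool's axes at that moment; what a row does not reach only later rows make up. A row lasts 1/10 s, in which the tool goes at most 50 mm and 8.59 degrees, less where a joint would pass 70% of its speed; a pose out of reach is approached as far as the arm can. A call with a gripper value outside its range is refused whole. The fingers move at their own pace and stop on an object; "grip_force" is the grip in N (left out, the last holds). Time passes only in rows, so rows that repeat a pose let the fingers close, or fill a call up. It gives the time, the measured TCP pose, the force, the opening and the grip force at its end, in the units of the state.
- read_state(): the state, without advancing time (a new reading comes with each control period).
- camera(name): name is "scene" or "top" or "wrist"; returns (picture, depth): 420x560x3 uint8, blue, green, red; 420x560 float32, m along the optical axis (not along the pixel's ray), 0 where there is no reading.
- get_calibration(name): a dict with "fx", "fy", "cx", "cy" (pixels), "extrinsics" (4x4, takes a point from camera to world coordinates); the wrist camera has in their place "T_tool_cam" (4x4, takes a point from camera to tool coordinates, whose origin is the TCP and whose axes are the flange's). Camera axes: x right, y up, looking along -z (the intrinsics and any distortion apply to the point x, -y, -z); pixel columns grow to the right and rows downward; lengths in m; the calibration is good to about 2 mm. The wrist camera is an equidistant fisheye: a pixel r from the principal point sees the ray r / f radians off the axis. A picture is of the moment at which its call begins: read the wrist's pose just before it. get_calibration takes no time and is no camera call.
- sign_off(): hands the job in; it is judged then, once.
Trained networks look in the newest picture that a camera, given by its name, has taken for a name from the list of things; names that differ only in an ending like _2 or _b are one class to them, and where a whole thing is asked for, a point or a joint stands for the part that bears it (a point fixed in the world has none). Each returns a list of dicts, best first, with "confidence" (0 to 1); they miss things now and then, are a little off and sometimes report something else, mostly with a low value. They report only what shows in the picture. A call takes as long as a camera call. They do not tell look-alikes from the thing itself.
- outline_of(camera, thing): "mask" (420x560 bool, what is visible of it) and "centre" ([column, row] in pixels, amid what is visible of it).
The state is a dict: "clock": time; "qpos": joint angles; "joint_velocities": joint speeds; "effort": joint torques, N m; "ee_pos": TCP position; "tcp_rot": TCP orientation; "contact_force": force on the tool from outside, world axes, zero at the start; "moment": the same for the moment, N m; "opening": finger opening in m; "finger_force": force on a finger pad.
Only numpy, scipy, OpenCV 4.12 (cv2) and the standard library are available. Lean on these libraries where they do the work, as an engineer would, in place of code of your own. Each camera call takes 0.05 s, during which the arm holds its last target. There are 200 camera calls.

## Working session

There is one attempt and no reset: what is moved stays moved. The work goes in short steps, Python scripts to look and compute and a tool call to move; the robot and the scene stay as the last step left them, time stands still between calls to the robot, and variables do not carry over. Pictures are saved under pics/ and viewed, at most 10 in all, crops included, and the job is handed in when it is done.

Besides the shell and the picture viewer there is one more tool, called as a command line: name --argument value ..., lists and objects as JSON in quotes. jog_arm: Moves the arm, as the interface text tells. Its arguments: {"type":"object","properties":{"targets":{"type":"array","items":{"type":"object","properties":{"rot":{"type":"array","items":{"type":"number"}},"linear":{"type":"array","items":{"type":"number"}},"hand":{"type":"number"}}}},"grip_force":{"type":"number"}},"required":["targets"]}

```bash
mkdir -p pics; cat > h.py <<'E'
from bench import *
import numpy as np, cv2
def world(cam, uv, depth=None, z=None):
    c=get_calibration(cam); T=np.array(c["extrinsics"])
    uv=np.atleast_2d(uv).astype(float)
    d=np.c_[(uv[:,0]-c["cx"])/c["fx"],-(uv[:,1]-c["cy"])/c["fy"],-np.ones(len(uv))]
    r=d@T[:3,:3].T; o=T[:3,3]
    k=np.asarray(depth) if depth is not None else (z-o[2])/r[:,2]
    return o+r*np.reshape(k,(-1,1))
E
python3 - <<'E'
from h import *
print(get_calibration("top")); s=read_state(); print(s["clock"],s["ee_pos"],s["tcp_rot"])
p,d=camera("top"); cv2.imwrite("pics/top1.png",p); np.save("top_d.npy",d)
for n in ["nut_top","spanner"]:
    for o in outline_of("top",n):
        m=o["mask"]&(d>0); v,u=np.nonzero(m); P=world("top",np.c_[u,v],d[m])
        print(n,o["confidence"],o["centre"],m.sum(),P.mean(0),np.median(P,0),P.max(0),P.min(0))
E
```

```text
{'fx': 406.9742639299593, 'fy': 406.9742639299593, 'cx': 275.36423311438216, 'cy': 208.99683089277235, 'extrinsics': array([[-0.00203128,  0.98055901, -0.19621392,  0.2319117 ],
       [-0.99985641, -0.00529253, -0.01609801,  0.05122462],
       [-0.01682352,  0.19615305,  0.98042896,  1.20489498],
       [ 0.        ,  0.        ,  0.        ,  1.        ]])}
0.0 [ 0.19996463 -0.5913346   0.22155212] [[ 9.47400840e-01  3.20049274e-01 -3.32354671e-04]
 [ 3.20049198e-01 -9.47398295e-01  2.23215095e-03]
 [ 3.99526045e-04 -2.22111153e-03 -9.99997454e-01]]
nut_top 0.67 [290.5, 176.8] 178 [0.56657786 0.0247226  0.06791778] [0.56511824 0.02452234 0.07072186] [0.60153848 0.04759806 0.09277171] [0.54265599 0.00253982 0.03480918]
spanner 0.89 [127.9, 219.1] 537 [0.44465516 0.51649626 0.0163091 ] [0.43867961 0.51125374 0.01676149] [0.53184302 0.6117631  0.02332352] [ 0.36335769  0.43392165 -0.00560921]
spanner 0.82 [196.5, 286.7] 761 [0.23133832 0.29334666 0.01571831] [0.24480316 0.29790405 0.01655773] [0.33552463 0.33705317 0.02690094] [ 0.11438924  0.23924485 -0.00646756]
spanner 0.78 [192.7, 185.7] 616 [0.52825989 0.32512561 0.01619086] [0.54188732 0.32007089 0.01652154] [0.63645117 0.37284594 0.02536965] [ 0.41497572  0.29446057 -0.00212312]
```

View pics/top1.png

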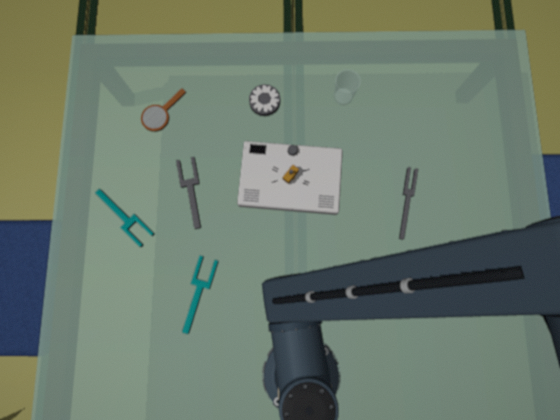

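The picture shows the wide grey spanner near (190,190), open end up. The narrow one is near (407,205), the case with the brass nut is at (291,175), and the two turquoise look-alikes are on the left.

```bash
python3 - <<'E'
from h import *
p=cv2.imread("pics/top1.png"); d=np.load("top_d.npy")
a=cv2.resize(p[135:220,232:350],None,fx=4.5,fy=4.5,interpolation=cv2.INTER_CUBIC)
b=cv2.resize(p[150:235,170:215],None,fx=4.5,fy=4.5,interpolation=cv2.INTER_CUBIC)
cv2.imwrite("pics/crop1.png",np.hstack([a,b]))
# case
w=(p.min(2)>150)&(p.max(2).astype(int)-p.min(2)<30); w=cv2.morphologyEx(w.astype(np.uint8),cv2.MORPH_OPEN,np.ones((3,3)))
cs,_=cv2.findContours(w,0,2); c=max([c for c in cs],key=cv2.contourArea)
P=world("top",c[:,0],z=0.04)[:,:2]
r=cv2.minAreaRect(P.astype(np.float32)); print("case",r)
# nut
hsv=cv2.cvtColor(p,cv2.COLOR_BGR2HSV)
m=np.zeros(w.shape,bool); m[155:195,270:312]=True
m&=(hsv[...,1]>120)&(hsv[...,0]<30)
v,u=np.nonzero(m);P=world("top",np.c_[u,v],z=0.068)[:,:2];print(len(u),P.mean(0),cv2.minAreaRect(P.astype(np.float32)))
e,V=np.linalg.eigh(np.cov(P.T));print(np.degrees(np.arctan2(V[1,1],V[0,1])),np.sqrt(e*12))
# spanner
m=np.zeros(w.shape,bool); m[150:235,172:212]=True
m&=(d>0)
v,u=np.nonzero(m);P=world("top",np.c_[u,v],d[m]);k=(P[:,2]>0.009)&(p[v,u].max(1)<130);P=world("top",np.c_[u,v][k],z=0.016)
print(k.sum(),cv2.minAreaRect(P[:,:2].astype(np.float32)))
rr=cv2.boxPoints(cv2.minAreaRect(P[:,:2].astype(np.float32)));print(rr)
H=P[(P[:,0]<0.51),:2];e,V=np.linalg.eigh(np.cov(H.T));print("handle",H.mean(0),np.degrees(np.arctan2(V[1,1],V[0,1])),np.sqrt(e*12),P.min(0),P.max(0))
E
```

```text
case ((0.5654247403144836, 0.027959182858467102), (0.29335442185401917, 0.19344203174114227), 84.82377624511719)
113 [0.56297653 0.02569264] ((0.5640551447868347, 0.025625523179769516), (0.023473167791962624, 0.04872345179319382), 54.71382141113281)
142.61110971321204 [0.0231232  0.05046486]
612 ((0.5242280960083008, 0.32523423433303833), (0.22203029692173004, 0.05922938883304596), 11.646729469299316)
[[0.40952012 0.33182782]
 [0.42147717 0.2738179 ]
 [0.63893604 0.31864065]
 [0.626979   0.37665057]]
handle [0.46238636 0.31203227] -167.643268107005 [0.02097196 0.09599338] [0.41666829 0.29427863 0.016     ] [0.63717379 0.37515731 0.016     ]
```

View pics/crop1.png

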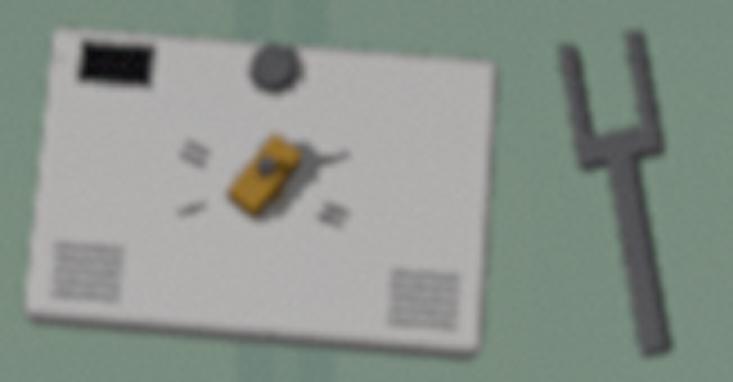

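The crop shows the bar pointing lower-left to upper-right, at heading about -37°. The single line runs (190,208)–(338,157), heading about -71°, and the double line heading is about -116°. The cap is at (275,68). The spanner's outer width of 59 mm confirms it is the wide one. I'll approach the nut from above.

jog_arm --targets '[{"linear": [0.023, -0.031, 0], "rot": [0, 0, -8.2], "hand": 0}, {"linear": [0.046, -0.062, 0], "rot": [0, 0, -16.5], "hand": 0}, {"linear": [0.068, -0.094, 0], "rot": [0, 0, -24.8], "hand": 0}, {"linear": [0.091, -0.125, 0], "rot": [0, 0, -33], "hand": 0}, {"linear": [0.114, -0.156, 0], "rot": [0, 0, -41.3], "hand": 0}]'

```text
clock: 0.65
ee_pos: [0.2583, -0.4061, 0.2223]
tcp_rot: [[0.496, 0.868, -0.0], [0.868, -0.496, 0.001], [0.0, -0.0, -1.0]]
contact_force: [-0.1, -0.2, -0.9]
opening: 0.0869
finger_force: 0.0
```

jog_arm --targets '[{"linear": [0.038, -0.008, 0], "rot": [0, 0, -8.2], "hand": 0}, {"linear": [0.075, -0.017, 0], "rot": [0, 0, -16.5], "hand": 0}, {"linear": [0.113, -0.025, 0], "rot": [0, 0, -24.8], "hand": 0}, {"linear": [0.151, -0.034, 0], "rot": [0, 0, -33], "hand": 0}, {"linear": [0.189, -0.042, 0], "rot": [0, 0, -41.3], "hand": 0}]'

```text
clock: 1.15
ee_pos: [0.3164, -0.2215, 0.2225]
tcp_rot: [[-0.201, 0.98, 0.0], [0.98, 0.201, 0.0], [0.0, 0.0, -1.0]]
contact_force: [0.3, 0.0, -0.3]
opening: 0.0871
finger_force: 0.0
```

jog_arm --targets '[{"linear": [0.034, 0.019, 0], "rot": [0, 0, -8.2], "hand": 0}, {"linear": [0.068, 0.037, 0], "rot": [0, 0, -16.5], "hand": 0}, {"linear": [0.102, 0.056, 0], "rot": [0, 0, -24.8], "hand": 0}, {"linear": [0.135, 0.074, 0], "rot": [0, 0, -33], "hand": 0}, {"linear": [0.169, 0.093, 0], "rot": [0, 0, -41.3], "hand": 0}]'

```text
clock: 1.65
ee_pos: [0.3747, -0.0378, 0.2226]
tcp_rot: [[-0.797, 0.603, 0.0], [0.603, 0.797, -0.0], [-0.0, 0.0, -1.0]]
contact_force: [0.1, -0.3, 0.1]
opening: 0.0871
finger_force: 0.0
```

```bash
cat >> h.py <<'E'
def wworld(uv,z,s):
    "wrist fisheye pixels -> world points on plane z"
    c=get_calibration("wrist"); T=np.array(c["T_tool_cam"]); R=np.array(s["tcp_rot"]); p=np.array(s["ee_pos"])
    uv=np.atleast_2d(uv).astype(float); x=(uv[:,0]-c["cx"])/c["fx"]; y=(uv[:,1]-c["cy"])/c["fy"]
    t=np.hypot(x,y); k=np.where(t>1e-9,np.sin(t)/np.maximum(t,1e-9),1)
    d=np.c_[x*k,-y*k,-np.cos(t)]@(R@T[:3,:3]).T; o=R@T[:3,3]+p
    return o+d*((z-o[2])/d[:,2])[:,None]
def hd(R): return np.degrees(np.arctan2(R[1][0],R[0][0]))
def st():
    s=read_state(); print(s["clock"],np.round(s["ee_pos"],4),"hd",round(hd(s["tcp_rot"]),2),"z",np.round(np.array(s["tcp_rot"])[:,2],4),"F",np.round(s["contact_force"],1),"open",s["opening"],"q6",s["qpos"][5]); return s
E
python3 - <<'E'
from h import *
s=st(); print(get_calibration("wrist"))
p,d=camera("wrist"); cv2.imwrite("pics/w1.png",p)
E
```

```text
1.65 [ 0.3747 -0.0378  0.2226] hd 142.89 z [ 3.e-04 -2.e-04 -1.e+00] F [ 0.1 -0.3  0.1] open 0.08711351703281905 q6 -75.78180344004461
{'fx': 325.19226210127806, 'fy': 325.19226210127806, 'cx': 276.1707911950002, 'cy': 207.84466295114714, 'T_tool_cam': array([[ 1.02007757e-03,  9.60011767e-01,  2.79957794e-01,
         7.63231024e-02],
       [ 9.99999472e-01, -1.01369957e-03, -1.67573511e-04,
        -5.89317758e-05],
       [ 1.22920554e-04,  2.79957817e-01, -9.60012295e-01,
        -1.63570222e-01],
       [ 0.00000000e+00,  0.00000000e+00,  0.00000000e+00,
         1.00000000e+00]])}
```

View pics/w1.png

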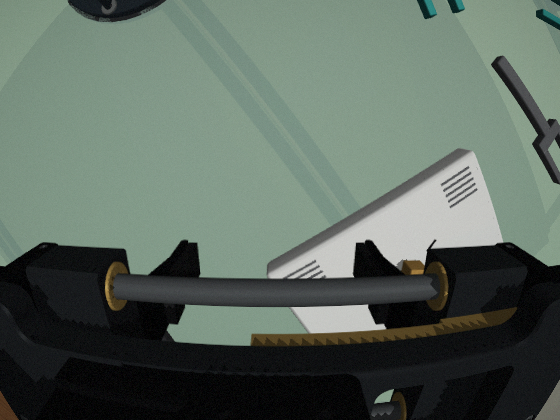

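The case lies partly hidden behind the fingers, with the nut at (413,267) on the picture's lower right. I'm moving so that the nut is in clear view.

jog_arm --targets '[{"linear": [-0.038, 0.031, 0], "rot": [0, 0, 0], "hand": 0}, {"linear": [-0.076, 0.062, 0], "rot": [0, 0, 0], "hand": 0}, {"linear": [-0.114, 0.093, 0], "rot": [0, 0, 0], "hand": 0}, {"linear": [-0.152, 0.124, 0], "rot": [0, 0, 0], "hand": 0}, {"linear": [-0.19, 0.155, 0], "rot": [0, 0, 0], "hand": 0}]'

```text
clock: 2.2
ee_pos: [0.6213, -0.0315, 0.2222]
tcp_rot: [[-0.794, 0.608, -0.001], [0.608, 0.794, 0.0], [0.001, -0.0, -1.0]]
contact_force: [0.6, -0.2, 0.7]
opening: 0.0873
finger_force: 0.0
```

```bash
cat > nut.py <<'E'
from h import *
import sys
s=st(); p,d=camera("wrist"); cv2.imwrite(sys.argv[1],p)
hsv=cv2.cvtColor(p,cv2.COLOR_BGR2HSV); m=((hsv[...,1]>120)&(hsv[...,0]<30)&(hsv[...,2]>60)).astype(np.uint8)
m[260:]=0
n,l,S,c=cv2.connectedComponentsWithStats(m)
for i in np.argsort(-S[1:,4])[:2]+1:
    v,u=np.nonzero(l==i); P=wworld(np.c_[u,v],0.072,s)[:,:2]; print(S[i],c[i],P.mean(0),cv2.minAreaRect(P.astype(np.float32)))
E
python3 nut.py pics/w2.png
```

```text
2.2 [ 0.6213 -0.0315  0.2222] hd 142.55 z [-7.e-04  0.e+00 -1.e+00] F [ 0.6 -0.2  0.7] open 0.08725848932995472 q6 -65.731070821583
[ 274   88   27   51 1140] [287.68859649 113.1754386 ] [0.56529985 0.02497713] ((0.5647686719894409, 0.024558652192354202), (0.024802643805742264, 0.04837913438677788), 52.910926818847656)
```

View pics/w2.png

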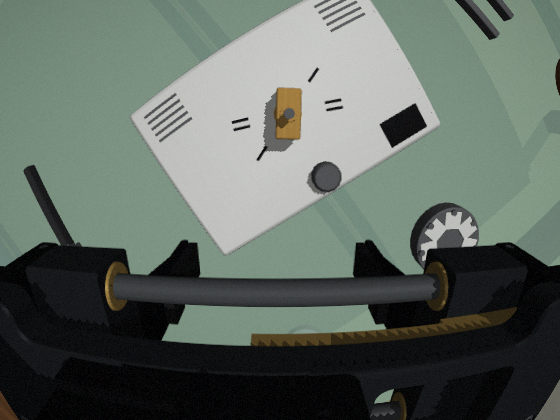

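The picture shows the bar at (288,113), the single line at (313,74)–(262,153), the double lines at (334,104)/(241,124), and the cap at (326,177). The bar's measured size of 25 x 48 mm matches. I'm going over the nut and down.

jog_arm --targets '[{"linear": [0.04, 0.005, 0], "rot": [0, 0, 0], "hand": 0}, {"linear": [0.079, 0.0104, 0.02], "rot": [0, 0, 0], "hand": 0}, {"linear": [0.079, 0.0104, 0.06], "rot": [0, 0, 0], "hand": 0}, {"linear": [0.079, 0.0104, 0.1], "rot": [0, 0, 0], "hand": 0}, {"linear": [0.079, 0.0104, 0.1], "rot": [0, 0, 0], "hand": 0}]'

```text
clock: 2.75
ee_pos: [0.5585, 0.0252, 0.1179]
tcp_rot: [[-0.794, 0.608, -0.012], [0.608, 0.794, 0.002], [0.011, -0.006, -1.0]]
contact_force: [-0.4, -0.5, -0.2]
opening: 0.0868
finger_force: 0.0
```

jog_arm --targets '[{"linear": [0, 0, 0.02], "rot": [0, 0, 0], "hand": 0}, {"linear": [0, 0, 0.04], "rot": [0, 0, 0], "hand": 0}, {"linear": [0, 0, 0.06], "rot": [0, 0, 0], "hand": 0}, {"linear": [0, 0, 0.071], "rot": [0, 0, 0], "hand": 0}, {"linear": [0, 0, 0.071], "rot": [0, 0, 0], "hand": 0}]'

```text
clock: 3.25
ee_pos: [0.5631, 0.0243, 0.0514]
tcp_rot: [[-0.794, 0.608, -0.001], [0.608, 0.794, 0.0], [0.001, -0.001, -1.0]]
contact_force: [0.1, -0.4, 0.1]
opening: 0.0868
finger_force: 0.0
```

```bash
python3 - <<'E'
from h import *
st()
s=dict(ee_pos=[0.6213,-0.0315,0.2222],tcp_rot=[[-0.794,.608,-.001],[.608,.794,0],[.001,0,-1]])
P=wworld([[313,74],[262,153],[334,104.5],[241,124.5]],0.04,s); print(P)
for a,b in((0,1),(2,3)): e=P[a]-P[b]; print(np.degrees(np.arctan2(e[1],e[0])),(P[a]+P[b])/2)
E
```

```text
3.25 [0.5631 0.0243 0.0514] hd 142.53 z [-1.3e-03  2.0e-04 -1.0e+00] F [ 0.1 -0.4  0.1] open 0.0867885916146617 q6 -61.4183857900278
[[ 0.54805628  0.07281805  0.04      ]
 [ 0.58302107 -0.02142953  0.04      ]
 [ 0.58729694  0.07124983  0.04      ]
 [ 0.54517441 -0.0202515   0.04      ]]
110.35428491140264 [0.56553867 0.02569426 0.04      ]
65.28107486418864 [0.56623567 0.02549917 0.04      ]
```

jog_arm --targets '[{"linear": [-0.0014, 0.0023, 0], "rot": [0, 0, 0], "hand": 1}, {"linear": [-0.0014, 0.0023, 0], "rot": [0, 0, 0], "hand": 1}, {"linear": [-0.0014, 0.0023, 0], "rot": [0, 0, 0], "hand": 1}, {"linear": [-0.0014, 0.0023, 0], "rot": [0, 0, 0], "hand": 1}, {"linear": [-0.0014, 0.0023, 0], "rot": [0, 0, 0], "hand": 1}]' --grip_force 20

```text
clock: 3.75
ee_pos: [0.5659, 0.0256, 0.052]
tcp_rot: [[-0.794, 0.608, 0.001], [0.608, 0.794, -0.0], [-0.001, 0.0, -1.0]]
contact_force: [-0.4, -0.0, -0.9]
opening: 0.0548
finger_force: 0.0
```

jog_arm --targets '[{"linear": [0, 0, 0], "rot": [0, 0, 0], "hand": 1}, {"linear": [0, 0, 0], "rot": [0, 0, 0], "hand": 1}, {"linear": [0, 0, 0], "rot": [0, 0, 0], "hand": 1}, {"linear": [0, 0, 0], "rot": [0, 0, 0], "hand": 1}, {"linear": [0, 0, 0], "rot": [0, 0, 0], "hand": 1}]'

```text
clock: 4.25
ee_pos: [0.5655, 0.0254, 0.0515]
tcp_rot: [[-0.794, 0.608, -0.001], [0.608, 0.794, -0.0], [0.0, -0.001, -1.0]]
contact_force: [-0.5, -0.9, 0.1]
opening: 0.0239
finger_force: 19.8
```

jog_arm --targets '[{"linear": [0, 0, 0], "rot": [0, 0, 0], "hand": 1}, {"linear": [0, 0, 0], "rot": [0, 0, 6], "hand": 1}, {"linear": [0, 0, 0], "rot": [0, 0, 12], "hand": 1}, {"linear": [0, 0, 0], "rot": [0, 0, 18], "hand": 1}, {"linear": [0, 0, 0], "rot": [0, 0, 23], "hand": 1}]'

```text
clock: 4.75
ee_pos: [0.5655, 0.0253, 0.0515]
tcp_rot: [[-0.49, 0.871, -0.001], [0.871, 0.49, -0.0], [-0.0, -0.001, -1.0]]
contact_force: [-0.6, -1.5, 0.4]
opening: 0.024
finger_force: 19.8
```

jog_arm --targets '[{"linear": [0, 0, 0], "rot": [0, 0, 4], "hand": 1}, {"linear": [0, 0, 0], "rot": [0, 0, 8], "hand": 1}, {"linear": [0, 0, 0], "rot": [0, 0, 11], "hand": 1}, {"linear": [0, 0, 0], "rot": [0, 0, 14], "hand": 1}, {"linear": [0, 0, 0], "rot": [0, 0, 14], "hand": 1}]'

```text
clock: 5.25
ee_pos: [0.5655, 0.0251, 0.0515]
tcp_rot: [[-0.27, 0.963, -0.001], [0.963, 0.27, -0.001], [-0.001, -0.001, -1.0]]
contact_force: [-0.6, -3.8, 0.0]
opening: 0.0238
finger_force: 20.0
```

```bash
python3 -c "
from h import *
s=st();print(s['moment'],s['qpos'])"
```

```text
5.25 [0.5655 0.0251 0.0515] hd 105.69 z [-7.0e-04 -1.2e-03 -1.0e+00] F [-0.6 -3.8  0. ] open 0.02379003885285286 q6 -24.3421094303315
[-0.5343069   0.08311512  0.32905624] [ -8.72909226  40.02121663  98.0058678   -0.10874074  42.00249534
 -24.34210943]
```

jog_arm --targets '[{"linear": [0, 0, 0], "rot": [0, 0, 0], "hand": 0}, {"linear": [0, 0, 0], "rot": [0, 0, 0], "hand": 0}, {"linear": [0, 0, 0], "rot": [0, 0, 0], "hand": 0}, {"linear": [0, 0, 0], "rot": [0, 0, 0], "hand": 0}, {"linear": [0, 0, -0.03], "rot": [0, 0, 0], "hand": 0}]'

```text
clock: 5.75
ee_pos: [0.5629, 0.0261, 0.0787]
tcp_rot: [[-0.268, 0.963, -0.008], [0.963, 0.268, 0.001], [0.004, -0.007, -1.0]]
contact_force: [-0.2, 0.1, 0.8]
opening: 0.0562
finger_force: 0.0
```

jog_arm --targets '[{"linear": [0, 0, -0.05], "rot": [0, 0, 0], "hand": 0}, {"linear": [0, 0, -0.1], "rot": [0, 0, 0], "hand": 0}, {"linear": [-0.03, 0, -0.14], "rot": [0, 0, 0], "hand": 0}, {"linear": [-0.08, 0, -0.14], "rot": [0, 0, 0], "hand": 0}, {"linear": [-0.08, 0, -0.14], "rot": [0, 0, 0], "hand": 0}]'

```text
clock: 6.25
ee_pos: [0.5906, -0.0569, 0.224]
tcp_rot: [[-0.264, 0.964, 0.008], [0.964, 0.264, -0.005], [-0.006, 0.006, -1.0]]
contact_force: [0.2, 0.3, -0.7]
opening: 0.0858
finger_force: 0.0
```

```bash
python3 nut.py pics/w3.png
```

```text
6.25 [ 0.5906 -0.0569  0.224 ] hd 105.32 z [ 0.0079 -0.0045 -1.    ] F [ 0.2  0.3 -0.7] open 0.08576479489303716 q6 -31.488603607565206
[ 260   80   26   51 1126] [272.28952043 105.05328597] [0.56563183 0.02501178] ((0.5658051371574402, 0.0251455195248127), (0.023876793682575226, 0.048613179475069046), 15.302717208862305)
```

jog_arm --targets '[{"linear": [0.038, 0.014, 0], "rot": [0, 0, -8.5], "hand": 0}, {"linear": [0.076, 0.028, 0], "rot": [0, 0, -17], "hand": 0}, {"linear": [0.114, 0.043, 0], "rot": [0, 0, -25.5], "hand": 0}, {"linear": [0.152, 0.057, 0], "rot": [0, 0, -34], "hand": 0}, {"linear": [0.19, 0.071, 0], "rot": [0, 0, -42.5], "hand": 0}]'

```text
clock: 6.8
ee_pos: [0.603, 0.1532, 0.2205]
tcp_rot: [[-0.852, 0.523, -0.003], [0.523, 0.852, 0.0], [0.003, -0.001, -1.0]]
contact_force: [0.6, 0.2, 0.3]
opening: 0.0868
finger_force: 0.0
```

jog_arm --targets '[{"linear": [0.018, 0.036, 0], "rot": [0, 0, -8.5], "hand": 0}, {"linear": [0.036, 0.073, 0], "rot": [0, 0, -17], "hand": 0}, {"linear": [0.054, 0.109, 0], "rot": [0, 0, -25.5], "hand": 0}, {"linear": [0.072, 0.145, 0], "rot": [0, 0, -34], "hand": 0}, {"linear": [0.09, 0.181, 0], "rot": [0, 0, -42.5], "hand": 0}]'

```text
clock: 7.3
ee_pos: [0.622, 0.3543, 0.2201]
tcp_rot: [[-0.982, -0.19, -0.003], [-0.19, 0.982, -0.001], [0.003, 0.0, -1.0]]
contact_force: [1.5, -0.1, 0.2]
opening: 0.0868
finger_force: 0.0
```

```bash
python3 - <<'E'
from h import *
s=st(); p,d=camera("wrist"); cv2.imwrite("pics/w4.png",p)
for o in outline_of("wrist","spanner"):
    v,u=np.nonzero(o["mask"]); P=wworld(np.c_[u,v],0.018,s)[:,:2].astype(np.float32)
    print(o["confidence"],o["centre"],len(u),cv2.minAreaRect(P),cv2.boxPoints(cv2.minAreaRect(P)).round(3).tolist())
E
```

```text
7.3 [0.622  0.3543 0.2201] hd -169.02 z [-3.3e-03 -6.0e-04 -1.0e+00] F [ 1.5 -0.1  0.2] open 0.08681016774750525 q6 -80.26243959867428
0.87 [436.5, 64.0] 3824 ((0.45676231384277344, 0.528461754322052), (0.2203254997730255, 0.06526096910238266), 46.47750473022461) [[0.3569999933242798, 0.47099998593330383], [0.4050000011920929, 0.4259999990463257], [0.5559999942779541, 0.5860000252723694], [0.5090000033378601, 0.6309999823570251]]
0.59 [266.0, 113.1] 4166 ((0.5220686197280884, 0.32524240016937256), (0.22011595964431763, 0.058351464569568634), 11.804311752319336) [[0.40799999237060547, 0.3310000002384186], [0.41999998688697815, 0.27399998903274536], [0.6359999775886536, 0.3190000057220459], [0.6240000128746033, 0.37599998712539673]]
```

View pics/w4.png

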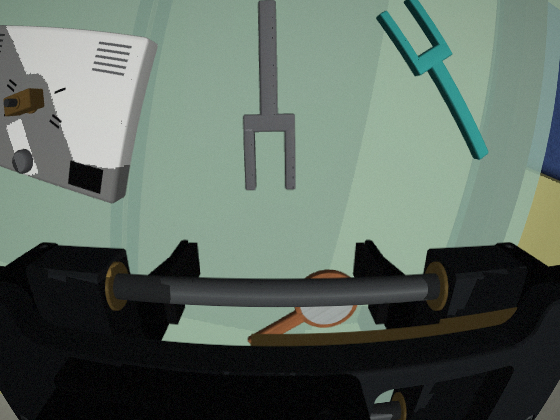

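The picture shows the whole wide spanner, from (267,0) at the handle end to the prong tips at (250,187)/(291,187). The turquoise one is at (430,80). I'm going down onto the balance point.

jog_arm --targets '[{"linear": [0.045, -0.005, 0.01], "rot": [0, 0, -0.8], "hand": 0}, {"linear": [0.0905, -0.0096, 0.03], "rot": [0, 0, -0.8], "hand": 0}, {"linear": [0.0905, -0.0096, 0.07], "rot": [0, 0, -0.8], "hand": 0}, {"linear": [0.0905, -0.0096, 0.115], "rot": [0, 0, -0.8], "hand": 0}, {"linear": [0.0905, -0.0096, 0.15], "rot": [0, 0, -0.8], "hand": 0}]'

```text
clock: 7.9
ee_pos: [0.534, 0.3251, 0.0693]
tcp_rot: [[-0.981, -0.196, -0.004], [-0.196, 0.981, -0.001], [0.004, -0.0, -1.0]]
contact_force: [-0.8, -0.5, -0.3]
opening: 0.0869
finger_force: 0.0
```

jog_arm --targets '[{"linear": [0, 0, 0.025], "rot": [0, 0, 0], "hand": 0}, {"linear": [0, 0, 0.05], "rot": [0, 0, 0], "hand": 0}, {"linear": [0, 0, 0.06], "rot": [0, 0, 0], "hand": 0}, {"linear": [0, 0, 0.064], "rot": [0, 0, 0], "hand": 0}, {"linear": [0, 0, 0.064], "rot": [0, 0, 0], "hand": 0}]'

```text
clock: 8.4
ee_pos: [0.5365, 0.3258, 0.0076]
tcp_rot: [[-0.98, -0.197, -0.0], [-0.197, 0.98, -0.0], [0.0, -0.0, -1.0]]
contact_force: [0.0, -0.2, 1.0]
opening: 0.087
finger_force: 0.0
```

jog_arm --targets '[{"linear": [0, 0.002, 0.003], "rot": [0, 0, 0], "hand": 1}, {"linear": [0, 0.002, 0.003], "rot": [0, 0, 0], "hand": 1}, {"linear": [0, 0.002, 0.003], "rot": [0, 0, 0], "hand": 1}, {"linear": [0, 0.002, 0.003], "rot": [0, 0, 0], "hand": 1}, {"linear": [0, 0.002, 0.003], "rot": [0, 0, 0], "hand": 1}]' --grip_force 45

```text
clock: 8.9
ee_pos: [0.5366, 0.328, 0.005]
tcp_rot: [[-0.98, -0.197, 0.001], [-0.197, 0.98, 0.001], [-0.001, 0.0, -1.0]]
contact_force: [0.2, 0.7, 0.5]
opening: 0.0552
finger_force: 0.1
```

jog_arm --targets '[{"linear": [0, 0, 0], "rot": [0, 0, 0], "hand": 1}, {"linear": [0, 0, 0], "rot": [0, 0, 0], "hand": 1}, {"linear": [0, 0, 0], "rot": [0, 0, 0], "hand": 1}, {"linear": [0, 0, 0], "rot": [0, 0, 0], "hand": 1}, {"linear": [0, 0, 0], "rot": [0, 0, 0], "hand": 1}]'

```text
clock: 9.4
ee_pos: [0.5364, 0.3274, 0.0045]
tcp_rot: [[-0.98, -0.197, -0.0], [-0.197, 0.98, -0.0], [0.0, -0.0, -1.0]]
contact_force: [0.5, -0.5, 0.3]
opening: 0.0192
finger_force: 45.0
```

jog_arm --targets '[{"linear": [0, 0, -0.02], "rot": [0, 0, 0], "hand": 1}, {"linear": [0, 0, -0.05], "rot": [0, 0, 0], "hand": 1}, {"linear": [0, 0, -0.09], "rot": [0, 0, 0], "hand": 1}, {"linear": [0, 0, -0.125], "rot": [0, 0, 0], "hand": 1}, {"linear": [0, 0, -0.14], "rot": [0, 0, 0], "hand": 1}]'

```text
clock: 9.9
ee_pos: [0.538, 0.3285, 0.148]
tcp_rot: [[-0.98, -0.197, 0.005], [-0.197, 0.98, 0.002], [-0.005, 0.001, -1.0]]
contact_force: [0.1, 0.1, -1.9]
opening: 0.0197
finger_force: 45.0
```

```bash
python3 -c "
from h import *
s=st();print(s['moment'],s['qpos'],s['finger_force'])"
```

```text
9.9 [0.538  0.3285 0.148 ] hd -168.64 z [ 0.0051  0.0022 -1.    ] F [ 0.1  0.1 -1.9] open 0.01973737595943826 q6 -80.10931421775626
[ 0.13768543 -0.20477649  0.01695368] [ 2.12606204e+01  3.55170825e+01  8.54471409e+01  1.25503123e-02
  5.87204979e+01 -8.01093142e+01] 44.993852376937866
```

jog_arm --targets '[{"linear": [0.003, -0.024, 0], "rot": [0, 0, 8.5], "hand": 1}, {"linear": [0.007, -0.048, 0], "rot": [0, 0, 17], "hand": 1}, {"linear": [0.011, -0.071, 0], "rot": [0, 0, 25.5], "hand": 1}, {"linear": [0.014, -0.095, 0], "rot": [0, 0, 34], "hand": 1}, {"linear": [0.018, -0.119, 0], "rot": [0, 0, 42.5], "hand": 1}]'

```text
clock: 10.4
ee_pos: [0.5418, 0.2066, 0.1442]
tcp_rot: [[-0.853, 0.522, -0.001], [0.522, 0.853, -0.0], [0.001, -0.0, -1.0]]
contact_force: [0.7, 0.9, -0.8]
opening: 0.0192
finger_force: 45.0
```

jog_arm --targets '[{"linear": [-0.013, -0.02, 0], "rot": [0, 0, 8.5], "hand": 1}, {"linear": [-0.027, -0.04, 0], "rot": [0, 0, 17], "hand": 1}, {"linear": [-0.04, -0.06, 0], "rot": [0, 0, 25.5], "hand": 1}, {"linear": [-0.054, -0.08, 0], "rot": [0, 0, 34], "hand": 1}, {"linear": [-0.067, -0.1, 0], "rot": [0, 0, 42.5], "hand": 1}]'

```text
clock: 10.9
ee_pos: [0.5475, 0.0863, 0.1442]
tcp_rot: [[-0.276, 0.961, -0.001], [0.961, 0.276, 0.0], [0.0, -0.001, -1.0]]
contact_force: [-0.2, -0.0, -1.8]
opening: 0.02
finger_force: 45.0
```

```bash
python3 - <<'E'
from h import *
p,d=camera("wrist"); s=st()
q,dt=camera("top"); a=cv2.resize(q[90:230,170:370],None,fx=3,fy=3,interpolation=cv2.INTER_CUBIC); cv2.imwrite("pics/top2.png",a)
R=np.array(s["tcp_rot"]);D=np.array([0.5656-.064*.2639,.0252+.064*.9646,s["ee_pos"][2]])-s["ee_pos"];print(R.T@D)
E
```

```text
10.95 [0.548  0.083  0.1442] hd 105.67 z [-5.0e-04 -2.4e-03 -1.0e+00] F [-0.3 -0.9 -1.1] open 0.01949769406127335 q6 -18.427371938655327
[ 3.61493417e-03  1.79081900e-03 -9.87614837e-06]
```

View pics/top2.png

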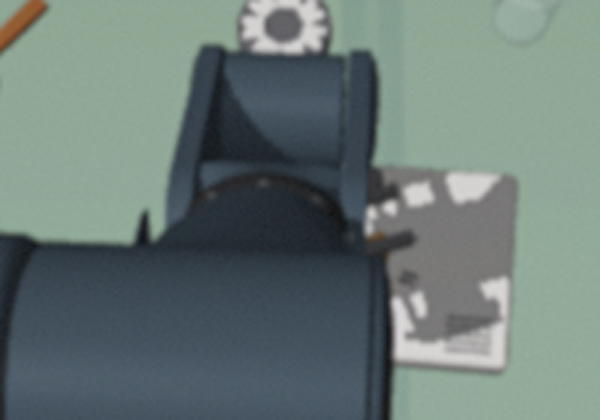

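The picture shows mostly the arm. The two dark prong tips stick out near (385,190) and (412,240), and a bit of brass shows at (372,242). I'm checking those tips against the expected jaw position.

```bash
python3 - <<'E'
from h import *
s=st()
R=np.array(s["tcp_rot"]);D=np.array([0.5656-.064*.2639,.0252+.064*.9646,s["ee_pos"][2]])-s["ee_pos"];print(R.T@D)
E=[R@[-.096,y,0]+s["ee_pos"] for y in(.023,-.023)];print("expected tips",E)
print("seen",world("top",[[170+415/3,90+240/3],[170+399/3,90+190/3]],z=0.155))
q,dt=camera("top")
m=(dt>0);v,u=np.nonzero(m);P=world("top",np.c_[u,v],dt[m]);k=(abs(P[:,2]-.155)<.014)&(abs(P[:,0]-.57)<.06)&(abs(P[:,1])<.06)
for x in (P[k][P[k][:,0]>.572],P[k][P[k][:,0]<.572]): print(len(x),len(x) and (x.min(0),x.max(0),x.mean(0)))
E
```

```text
11.0 [0.5479 0.0848 0.1442] hd 106.11 z [-5.e-04 -7.e-04 -1.e+00] F [ 0.   0.7 -0.8] open 0.019858158414356696 q6 -18.8111399710641
[ 1.85135595e-03  1.36780423e-03 -1.88394182e-06]
expected tips [array([ 0.59664595, -0.00107141,  0.14424648]), array([ 0.55245246, -0.01383599,  0.14427922])]
seen [[ 0.54808929 -0.02008542  0.155     ]
 [ 0.59501039 -0.00653138  0.155     ]]
60 (array([ 0.58591146, -0.00153124,  0.14341604]), array([0.60366429, 0.02332896, 0.16234497]), array([0.59392236, 0.01102144, 0.15468744]))
90 (array([ 0.53922878, -0.0164754 ,  0.14191947]), array([0.55909538, 0.02646866, 0.16118236]), array([0.54819811, 0.00515168, 0.1556284 ]))
```

jog_arm --targets '[{"linear": [0.002, 0.0014, 0], "rot": [0, 0, 0.8], "hand": 1}, {"linear": [0.002, 0.0014, 0.02], "rot": [0, 0, 0.8], "hand": 1}, {"linear": [0.002, 0.0014, 0.04], "rot": [0, 0, 0.8], "hand": 1}, {"linear": [0.002, 0.0014, 0.06], "rot": [0, 0, 0.8], "hand": 1}, {"linear": [0.002, 0.0014, 0.06], "rot": [0, 0, 0.8], "hand": 1}]'

```text
clock: 11.55
ee_pos: [0.5463, 0.0911, 0.0822]
tcp_rot: [[-0.271, 0.963, -0.006], [0.963, 0.271, 0.001], [0.002, -0.006, -1.0]]
contact_force: [-0.5, -0.3, -1.9]
opening: 0.0198
finger_force: 45.0
```

jog_arm --targets '[{"linear": [0, 0, 0], "rot": [0, 0, 0], "hand": 1}, {"linear": [0, 0, 0.004], "rot": [0, 0, 0], "hand": 1}, {"linear": [0, 0, 0.008], "rot": [0, 0, 0], "hand": 1}, {"linear": [0, 0, 0.012], "rot": [0, 0, 0], "hand": 1}, {"linear": [0, 0, 0.016], "rot": [0, 0, 0], "hand": 1}]'

```text
clock: 12.05
ee_pos: [0.5488, 0.0896, 0.0686]
tcp_rot: [[-0.268, 0.963, 0.001], [0.963, 0.268, 0.0], [-0.0, 0.001, -1.0]]
contact_force: [-0.5, -0.2, -0.6]
opening: 0.0194
finger_force: 45.0
```

jog_arm --targets '[{"linear": [-0.002, 0, 0.006], "rot": [0, 0, 0], "hand": 1}, {"linear": [-0.002, 0, 0.012], "rot": [0, 0, 0], "hand": 1}, {"linear": [-0.002, 0, 0.018], "rot": [0, 0, 0], "hand": 1}, {"linear": [-0.002, 0, 0.022], "rot": [0, 0, 0], "hand": 1}, {"linear": [-0.002, 0, 0.0235], "rot": [0, 0, 0], "hand": 1}]'

```text
clock: 12.55
ee_pos: [0.5487, 0.0877, 0.0445]
tcp_rot: [[-0.268, 0.963, -0.001], [0.963, 0.268, 0.0], [0.0, -0.001, -1.0]]
contact_force: [-2.3, -0.1, 8.3]
opening: 0.0196
finger_force: 45.0
```

```bash
python3 - <<'E'
from h import *
s=st();print(s["moment"])
E
```

```text
12.55 [0.5487 0.0877 0.0445] hd 105.56 z [-0.0013  0.     -1.    ] F [-2.3 -0.1  8.3] open 0.019632749509699496 q6 -18.00806729043194
[-0.02119558  0.22537104 -0.00985112]
```

jog_arm --targets '[{"linear": [-0.0004, 0.0067, -0.0005], "rot": [0, 0, 6], "hand": 1}, {"linear": [-0.0014, 0.0134, -0.0005], "rot": [0, 0, 12], "hand": 1}, {"linear": [-0.0032, 0.0199, -0.0005], "rot": [0, 0, 18], "hand": 1}, {"linear": [-0.0056, 0.0262, -0.0005], "rot": [0, 0, 24], "hand": 1}, {"linear": [-0.0086, 0.0323, -0.0005], "rot": [0, 0, 30], "hand": 1}]'

```text
clock: 13.05
ee_pos: [0.5806, 0.0881, 0.0452]
tcp_rot: [[0.251, 0.968, -0.005], [0.968, -0.251, -0.001], [-0.002, -0.004, -1.0]]
contact_force: [-3.0, -0.9, -0.2]
opening: 0.0195
finger_force: 45.1
```

jog_arm --targets '[{"linear": [-0.0002, 0.0056, 0], "rot": [0, 0, 5], "hand": 1}, {"linear": [-0.001, 0.0112, 0], "rot": [0, 0, 10], "hand": 1}, {"linear": [-0.0022, 0.0167, 0], "rot": [0, 0, 15], "hand": 1}, {"linear": [-0.0028, 0.0189, 0], "rot": [0, 0, 17], "hand": 1}, {"linear": [-0.0028, 0.0189, 0], "rot": [0, 0, 17], "hand": 1}]'

```text
clock: 13.55
ee_pos: [0.5983, 0.0808, 0.0451]
tcp_rot: [[0.521, 0.854, -0.004], [0.854, -0.521, 0.0], [-0.002, -0.004, -1.0]]
contact_force: [-3.9, -0.4, 0.3]
opening: 0.0196
finger_force: 45.0
```

```bash
python3 - <<'E'
from h import *
s=st();print(s["moment"])
R=np.array(s["tcp_rot"]);print("jaw est",s["ee_pos"]-.064*R[:,0])
E
```

```text
13.55 [0.5983 0.0808 0.0451] hd 58.63 z [-0.0042  0.     -1.    ] F [-3.9 -0.4  0.3] open 0.019605352314802815 q6 28.485066006702137
[-0.00438422  0.51477456  0.1788714 ]
jaw est [0.5650111  0.02612785 0.045267  ]
```

jog_arm --targets '[{"linear": [0, 0, 0], "rot": [0, 0, 0], "hand": 0.6}, {"linear": [0, 0, 0], "rot": [0, 0, 0], "hand": 0.6}, {"linear": [0, 0, 0], "rot": [0, 0, 0], "hand": 0.6}, {"linear": [0, 0, 0], "rot": [0, 0, 0], "hand": 0.6}, {"linear": [0, 0, -0.02], "rot": [0, 0, 0], "hand": 0.6}]'

```text
clock: 14.05
ee_pos: [0.5989, 0.0806, 0.0638]
tcp_rot: [[0.522, 0.853, -0.004], [0.853, -0.522, 0.0], [-0.002, -0.004, -1.0]]
contact_force: [-0.4, -0.3, 0.1]
opening: 0.0345
finger_force: 0.0
```

jog_arm --targets '[{"linear": [0, 0, -0.05], "rot": [0, 0, 0], "hand": 0.6}, {"linear": [0, 0, -0.1], "rot": [0, 0, 0], "hand": 0.6}, {"linear": [0, 0, -0.15], "rot": [0, 0, 0], "hand": 0.6}, {"linear": [-0.04, 0, -0.16], "rot": [0, 0, 0], "hand": 0.6}, {"linear": [-0.08, 0, -0.16], "rot": [0, 0, 0], "hand": 0.6}]'

```text
clock: 14.55
ee_pos: [0.561, 0.0119, 0.2294]
tcp_rot: [[0.519, 0.855, 0.01], [0.855, -0.519, -0.002], [0.003, 0.009, -1.0]]
contact_force: [0.2, -0.8, -0.5]
opening: 0.0348
finger_force: 0.0
```

jog_arm --targets '[{"linear": [-0.035, 0, 0], "rot": [0, 0, 0], "hand": 0.6}, {"linear": [-0.07, 0, 0], "rot": [0, 0, 0], "hand": 0.6}, {"linear": [-0.07, 0, 0], "rot": [0, 0, 0], "hand": 0.6}, {"linear": [-0.07, 0, 0], "rot": [0, 0, 0], "hand": 0.6}, {"linear": [-0.07, 0, 0], "rot": [0, 0, 0], "hand": 0.6}]'

```text
clock: 15.05
ee_pos: [0.5228, -0.0469, 0.2258]
tcp_rot: [[0.521, 0.853, 0.001], [0.853, -0.521, 0.0], [0.001, 0.001, -1.0]]
contact_force: [0.0, -0.8, 0.5]
opening: 0.0349
finger_force: 0.0
```

```bash
python3 nut.py pics/w5.png; python3 - <<'E'
from h import *
s=read_state()
for o in outline_of("wrist","spanner"):
    v,u=np.nonzero(o["mask"]); P=wworld(np.c_[u,v],0.058,s)[:,:2].astype(np.float32)
    print(o["confidence"],o["centre"],len(u),cv2.minAreaRect(P))
E
```

```text
15.05 [ 0.5228 -0.0469  0.2258] hd 58.59 z [ 1.3e-03  2.0e-04 -1.0e+00] F [ 0.  -0.8  0.5] open 0.03490568801460672 q6 14.047058159968945
[ 257   82   35   54 1130] [274.16637168 108.42743363] [0.565482  0.0253388] ((0.5655158162117004, 0.025294898077845573), (0.04909547418355942, 0.025442441925406456), 72.26598358154297)
0.68 [10.9, 92.1] 1289 ((0.31891289353370667, 0.24447152018547058), (0.059528980404138565, 0.09074687957763672), 71.91181182861328)
0.64 [274.3, 72.1] 3991 ((0.5863166451454163, 0.06084802746772766), (0.15088318288326263, 0.05893643945455551), 59.89576721191406)
```

View pics/w5.png

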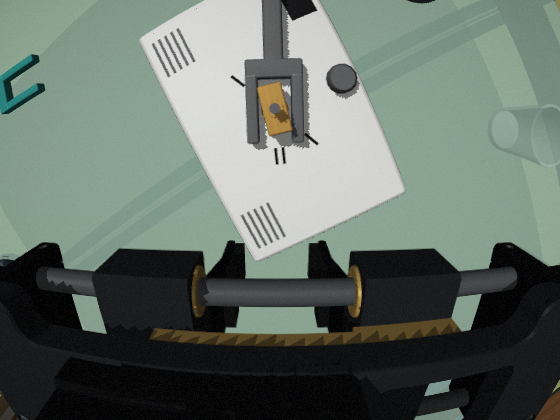

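The spanner lies around the nut: the jaw is at (274,105), with its centre within 2–3 mm of the axis. The bar's heading is 72.3°, 38° (0.66 rad) past the single line and inside the allowed band. The gripper is clear, so I'm handing in.

```bash
python3 -c "
from bench import *
print(sign_off())"
```

```text
the job is handed in; nothing more can be done
None
```

The job is handed in, verdict not shown: by my last camera measurement the nut is about 38° (0.66 rad) past finger-tight (allowed 0.52 to 1.05), the wide spanner lies on the case with its jaw centred about 2 mm from the nut's axis, and the gripper is clear.

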